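Wind the tally wheel on to its red tooth and register it

TASK

Set the bench tally counter for a new batch: with a fingertip, gently flick the edge of its toothed wheel on, counter-clockwise as seen from above, click by click until the red tooth rests at the white pointer; do not run past it and do not grip the wheel. Then press the yellow button fully down to register the setting, let go, and leave the things lying around where they are.

Things in the scene. Friction and masses are not known exactly. Their poses are not given: they have to be found in the camera images.
- counter: Green metal tally counter screwed to the bench: 34 mm high, foot 235 mm wide. Origin on the bench under the wheel's axis; x points to the pointer (away from the robot), y left, z up. Front face (and foot) at x = -25 mm, so the front 20 mm of the wheel overhang it with only the bench below: a fingertip lowered there can flick the teeth along y. Back at x = 78, deck ends at y = 70 and -135 mm.
- wheel_axis (a point): Centre of the tally wheel, on its upright axis, half-way up its teeth (43.5 mm above the bench). Flat-lying black disc, radius 31 mm, with 8 equal teeth 45 degrees apart, one red; each tooth is 10 mm wide, its round end 45 mm from the axis. Disc and teeth span 37 to 50 mm above the bench, the metal hub cap rises to 58 mm.
- pointer (a point): Tip of the white triangle on the deck behind the wheel, 51 mm from the axis on the side away from the robot. A white arc arrow on the deck shows the way to turn (counter-clockwise from above: at the near edge the teeth move to the robot's right).
- wheel (a joint): Angle of the red tooth from the pointer, rad, counter-clockwise positive; 0 = at the pointer. Starts about -2.36, -1.57 or -0.79. The wheel clicks to rest every 0.785 rad, then one tooth is at the pointer and one straight opposite, at the near edge. Pushed over half a click it jumps to the next rest, else it springs back; about 2.5 N at a tooth's end.
- red_tooth (a point): Outer end of the red tooth, half-way up, 45 mm from the wheel's axis; it turns with the wheel.
- button_top (a point): Centre of the top of the round yellow push button (26 mm across, in a black housing) on the right end of the counter, about 104 mm from the wheel's axis. It is pressed straight down.
- button (a joint): Travel of the button in m: 0 = up, 0.006 = fully down (5 N); it springs back.
- padlock: Bystander, loose: black padlock standing on the bench, 14x40x59 mm; origin at the centre of its underside.
- bolt: Bystander, loose: steel bolt with nut lying on the bench, 20x64x18 mm; origin at the centre of its underside.
- marker: Bystander, loose: black and white marker pen lying on the bench, 17x135x16 mm; origin at the centre of its underside.
- tape_black: Bystander, loose: roll of black tape lying flat, 53x51x19 mm; origin at the centre of its underside.
- jig_block: Bystander, loose: wooden block with three holes, 55x110x30 mm; origin at the centre of its underside.

How it is judged:
On the way, in this order (a step that is already met when the one before it is completed fails the run):
1. the red tooth rests at the pointer (value of joint wheel between -0.12 and 0.12 rad), for 0.2 s.
2. the yellow button is pressed fully down (value of joint button above 0.0045 m), for 0.05 s.
At the end, for the whole second after the job is handed in: the wheel rests with the red tooth within 0.12 rad of the pointer, and the yellow button has been pressed and is up again (within 1.5 mm) (all of step 1 and value of joint button below 0.0015 m); the robot touches nothing.
It fails at once if the wheel is run past the pointer (more than half a click) (value of joint wheel above 0.5 rad).
It fails at once if the wheel is turned back, clockwise, beyond where it can start (value of joint wheel below -2.9 rad).
It fails at once if the button is pressed while the red tooth is not at the pointer (value of joint button above 0.003 m and (value of joint wheel below -0.2 rad or value of joint wheel above 0.2 rad)).
It fails at once if a bystander is moved or lifted by more than 20 mm (distance of any of padlock, bolt, marker, tape_black, jig_block from where it was at the start of the episode above 0.02 m).
It fails at once if the wheel is gripped or forced (over 30 N from the fingers) (contact force between the fingers and wheel above 30 N).
It also fails if it takes over 51 s, if anything falls off the work surface, if the arm or the gripper's body presses on something with over 40 N, if the wrist force passes 120 N, or if a joint passes its speed limit or range.

ROBOT

A 7-joint arm with a two-finger parallel gripper is mounted at the origin on a cart in front of the work surface, level with it; the furniture and walls round the work are solid. World frame = base frame: x ahead of the robot, y to its left, z up, the work surface at z = 0. Lengths are in m, angles in rad, forces in N, time in s.
With the tool pointing down it reaches from about 0.4 to 0.875 m from the base axis. Payload 19.3 kg.
Tool frame: the origin (TCP) lies midway between the tips of the shut fingers; the grasp point (between the pads) lies 19 mm behind it; z points along the fingers, y is the line along which they close (so a half turn about z gives the same grasp; the last joint's range is limited). The gripper opens to 85 mm and grips with 20 to 120 N. Pads are 22 mm wide; open, the fingers measure 114 mm over their backs; the gripper's body (76 mm by 85 mm) begins 54 mm behind the grasp point. The pads swing forward as they close: fully open they stand 13 mm farther back than shut.
Start: joints at [1.213, 0.521, -0.036, 1.599, 0.021, 1.021, -0.113], TCP at [0.177, -0.599, 0.231] pointing down, gripper open.
Joint ranges: [-2.91, 2.91], [-0.3, 2.13], [-1.5, 1.42], [0.17, 2.43], [-1.26, 4.41], [0.16, 1.93], [-2.52, 2.52]. Speed limits (rad/s): [1.89, 1.89, 2.39, 2.39, 3.01, 3.01, 3.01].

INTERFACE

Orientations are given as [roll, pitch, yaw] about the fixed x, y, z axes, in that order (R = Rz(yaw) Ry(pitch) Rx(roll)).
In Python, from workcell import telemetry, grab_frame, calibration, bot, outline_of, landmark_of gives the robot as it stands. The module is installed in compiled form; this text tells all that it offers.
- The arm moves only by the shell command python3 -m inch 'ROWS' [FORCE]. ROWS is JSON, a list of rows, each a list of 7 numbers: the shift along the tool's x, y, z in m, then the turn, a rotation vector about the tool's x, y, z in rad, then the closure, from 0 (fully open) to 1 (shut). A call has 1 to 5 rows; each row shifts and turns the commanded pose from where the row before left it, along the tool's axes as they then stand; what a row does not reach is not made up. A row lasts 1/10 s, in which the tool goes at most 50 mm and 8.59 degrees, less where a joint would pass 70% of its speed; a pose out of reach is approached as far as the arm can. A call is refused whole if a number of a shift passes 0.05 or a number of a turn 0.15, either way. A call with a gripper value outside its range is refused whole. The fingers move at their own pace and stop on an object; FORCE is the grip in N (left out, the last holds). Time passes only in rows, so rows that do not move let the fingers close. It gives the time, the measured TCP pose, the force, the opening and the grip force at its end, in the units of the state.
- telemetry.observe(): the state, without advancing time (a new reading comes with each control period).
- grab_frame(name): name is "scene" or "side" or "wrist"; returns the picture (480x640x3 uint8, red, green, blue); there is no depth.
- calibration(name): a dict with "fovy" (degrees; the focal length in pixels is half the picture's height over the tangent of half this angle, whatever the lens; pixels are square), "cx", "cy" (the principal point, pixels), "pose" (4x4, takes a point from camera to world coordinates). Camera axes: x right, y down, z forward; pixel columns grow to the right and rows downward; lengths in m; the calibration is good to about 2 mm. The wrist camera is an equidistant fisheye: a pixel r from the principal point sees the ray r / f radians off the axis. A picture is of the moment at which its call begins: read the wrist's pose just before it. calibration takes no time and is no camera call; for the wrist camera it gives the pose at the moment of the call.
- bot.job_done(): hands the job in; it is judged then, once.
Trained networks look in the newest picture that a camera, given by its name, has taken for a name from the list of things; names that differ only in an ending like _2 or _b are one class to them, and where a whole thing is asked for, a point or a joint stands for the part that bears it (a point fixed in the world has none). Each returns a list of dicts, best first, with "score" (0 to 1); they miss things now and then, are a little off and sometimes report something else, mostly with a low value. They report only what shows in the picture. A call takes as long as a camera call.
- outline_of(label, camera): "region" (480x640 bool, what is visible of it) and "rect" ([left, top, right, bottom] in pixels, round what is visible of it).
- landmark_of(label, camera): "xy" ([column, row] in pixels: a listed point, or the origin of a listed thing).
The state is a dict: "clock": time; "qpos": joint angles; "qd": joint speeds; "joint_efforts": joint torques, N m; "position": TCP position; "tool_rot": TCP orientation; "force": force on the tool from outside, world axes, zero at the start; "moment": the same for the moment, N m; "grip_width": finger opening in m; "finger_force": force on a finger pad.
Only numpy, scipy, OpenCV 4.12 (cv2) and the standard library are available. Lean on these libraries where they do the work, as an engineer would, in place of code of your own. Each camera call takes 0.05 s, during which the arm holds its last target. There are 200 camera calls.

## Working session

There is one attempt and no reset: what is moved stays moved. The work goes in short steps, Python scripts to look and compute and a shell command to move; the robot and the scene stay as the last step left them, time stands still between calls to the robot, and variables do not carry over. Pictures are saved under pics/ and viewed, at most 10 in all, crops included, and the job is handed in when it is done.

```bash
mkdir -p pics; cat > h.py <<'E'
import numpy as np, cv2
from workcell import telemetry, grab_frame, calibration, bot, outline_of, landmark_of
def ray(cam,xy):
    c=calibration(cam); f=240/np.tan(np.radians(c["fovy"])/2); P=np.array(c["pose"])
    u=(xy[0]-c["cx"]); v=(xy[1]-c["cy"])
    if cam=="wrist":
        r=np.hypot(u,v)+1e-9; t=r/f; d=np.array([np.sin(t)*u/r,np.sin(t)*v/r,np.cos(t)])
    else: d=np.array([u/f,v/f,1.])
    return P[:3,3],P[:3,:3]@d
def atz(cam,xy,z):
    o,d=ray(cam,xy); return o+d*(z-o[2])/d[2]
E
python3 - <<'E'
from h import *
s=telemetry.observe(); print({k:np.round(v,3) for k,v in s.items()})
H=dict(counter=0,wheel_axis=.0435,pointer=.034,red_tooth=.0435,button_top=.05,padlock=0,bolt=0,marker=0,tape_black=0,jig_block=0)
ims=[]
for cam in("scene","side"):
    im=grab_frame(cam); ims.append(im)
    for l,z in H.items():
        r=landmark_of(l,cam)
        for d in r[:1]: print(cam,l,round(d["score"],2),np.round(d["xy"]),np.round(atz(cam,d["xy"],z),3))
    cv2.imwrite(f"pics/{cam}0.png",im[:,:,::-1])
E
```

```text
{'clock': np.float64(0.0), 'qpos': array([ 1.213,  0.522, -0.036,  1.6  ,  0.021,  1.021, -0.113]), 'qd': array([-0.001,  0.001,  0.   , -0.002,  0.   ,  0.002,  0.001]), 'joint_efforts': array([-1.0000e-03, -9.2708e+01,  1.9790e+00, -3.6992e+01,  1.8000e-02,
        8.0000e-03,  0.0000e+00]), 'position': array([ 0.177, -0.599,  0.231]), 'tool_rot': array([-3.14 ,  0.   ,  0.288]), 'force': array([ 2.179, -0.242, -1.197]), 'moment': array([ 0.018, -0.004, -0.019]), 'finger_force': np.float64(0.0), 'grip_width': np.float64(0.086)}
scene counter 0.55 [360. 265.] [ 0.538 -0.02  -0.   ]
scene pointer 0.86 [380. 243.] [ 0.582 -0.018  0.034]
scene red_tooth 0.5 [380. 242.] [ 0.576 -0.024  0.043]
scene button_top 0.48 [415. 270.] [ 0.585 -0.113  0.05 ]
scene bolt 0.5 [239. 231.] [ 0.385  0.18  -0.   ]
scene marker 0.68 [308. 328.] [ 0.38  -0.084  0.   ]
scene tape_black 0.71 [221. 189.] [0.409 0.314 0.   ]
side counter 0.82 [313. 256.] [ 0.536 -0.018  0.   ]
side wheel_axis 0.96 [312. 241.] [ 0.535 -0.013  0.043]
side pointer 0.69 [291. 242.] [ 0.583 -0.013  0.034]
side red_tooth 0.96 [321. 228.] [ 0.529 -0.07   0.043]
side button_top 0.5 [302. 212.] [ 0.587 -0.125  0.05 ]
side padlock 0.56 [379. 217.] [ 0.41  -0.237  0.   ]
side bolt 0.76 [369. 325.] [0.387 0.181 0.   ]
side marker 0.71 [384. 254.] [ 0.381 -0.062  0.   ]
side tape_black 0.7 [369. 322.] [0.388 0.175 0.   ]
side jig_block 0.89 [270. 348.] [0.544 0.274 0.   ]
```

```bash
python3 - <<'E'
import cv2,numpy as np
a=cv2.imread("pics/scene0.png");b=cv2.imread("pics/side0.png")
c=np.vstack([cv2.resize(a[170:370,200:520],(800,500)),])
cv2.imwrite("pics/s0.png",c)
cv2.imwrite("pics/d0.png",cv2.resize(b[170:370,190:510],(800,500)))
E
```

```text
(no output)
```

View pics/s0.png

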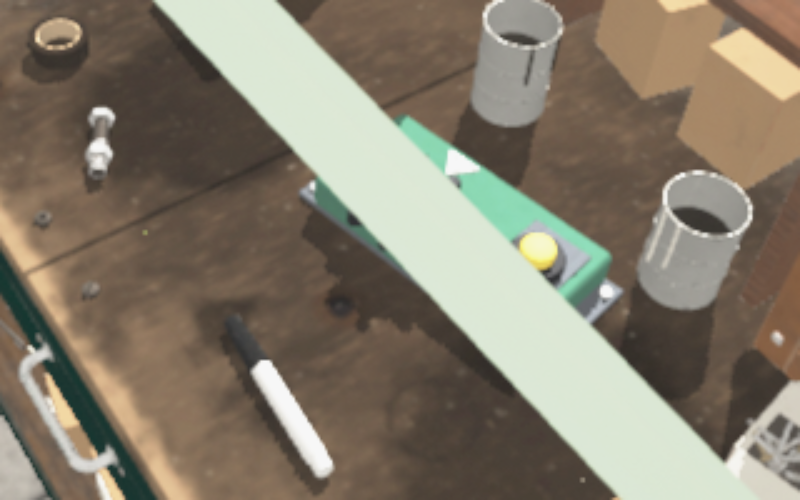

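View pics/d0.png

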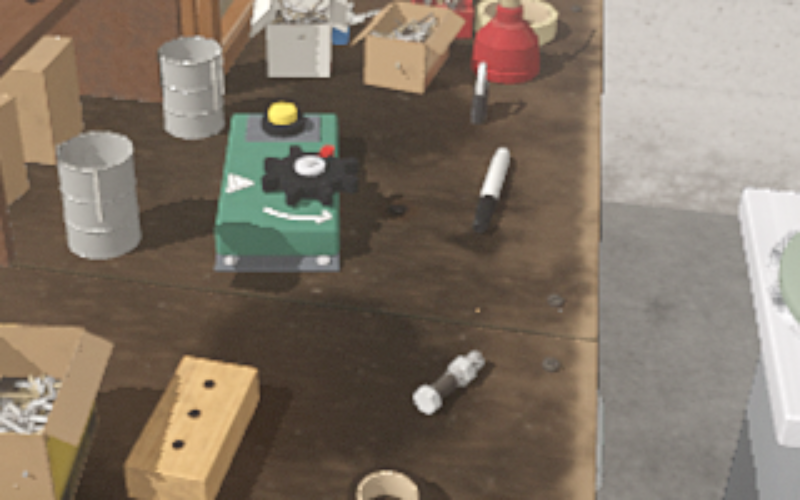

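The scene camera is half blocked by the arm. In the side view the wheel hub is at crop (310,165), with the red tooth up and to the right at (327,152), the pointer at (238,183) and the button at (283,113). The marker, bolt and block are clear of the counter. I'll move near the wheel and look from above.

```bash
python3 -m inch '[[0,0,0,0,0,0.144,0],[0,0,0,0,0,0.144,0],[0.021,-0.043,0,0,0,0,0],[0.021,-0.043,0,0,0,0,0],[0.021,-0.043,0,0,0,0,0]]'
python3 -m inch '[[0.021,-0.043,0,0,0,0,0],[0.021,-0.043,0,0,0,0,0],[0.021,-0.043,0,0,0,0,0],[0.021,-0.043,0,0,0,0,0],[0.021,-0.043,0,0,0,0,0]]'
```

```text
clock: 1.6
position: [0.2408, -0.4687, 0.2312]
tool_rot: [-3.142, -0.0, -0.001]
force: [1.4, -0.1, 1.0]
grip_width: 0.0853
finger_force: 0.0
clock: 2.1
position: [0.346, -0.2536, 0.2316]
tool_rot: [3.141, -0.001, -0.0]
force: [1.7, -0.6, 0.1]
grip_width: 0.0853
finger_force: 0.0
```

```bash
python3 -m inch '[[0.021,-0.043,0,0,0,0,0],[0.021,-0.043,0,0,0,0,0],[0.021,-0.043,0,0,0,0,0],[0.021,-0.043,0,0,0,0,0],[0.021,-0.04,0,0,0,0,0]]'
python3 - <<'E'
from h import *
H=dict(counter=0,wheel_axis=.0435,pointer=.034,red_tooth=.0435,button_top=.05)
for cam in("wrist","side","scene"):
    im=grab_frame(cam); P=np.array(calibration(cam)["pose"]); print(cam,P[:3,3].round(3))
    for l,z in H.items():
        r=landmark_of(l,cam)
        for d in r[:1]: print(cam,l,round(d["score"],2),np.round(d["xy"]),np.round(atz(cam,d["xy"],z),3))
    cv2.imwrite(f"pics/{cam}1.png",im[:,:,::-1])
print(telemetry.observe()["position"])
E
```

```text
clock: 2.6
position: [0.4511, -0.0413, 0.2316]
tool_rot: [3.142, -0.001, -0.0]
force: [0.4, -1.1, 0.6]
grip_width: 0.0852
finger_force: 0.0
wrist [ 0.52  -0.034  0.375]
wrist counter 0.79 [298. 124.] [ 0.536 -0.015  0.   ]
wrist wheel_axis 0.67 [297. 122.] [ 0.534 -0.019  0.043]
wrist pointer 0.67 [289.  71.] [ 0.582 -0.014  0.034]
wrist red_tooth 0.6 [350. 135.] [ 0.522 -0.069  0.043]
wrist button_top 0.79 [410.  73.] [ 0.579 -0.123  0.05 ]
side [0.343 0.818 0.56 ]
side counter 0.64 [345. 376.] [0.409 0.308 0.   ]
side wheel_axis 0.78 [313. 242.] [ 0.533 -0.008  0.043]
side pointer 0.83 [289. 242.] [ 0.588 -0.013  0.034]
side red_tooth 0.73 [323. 230.] [ 0.522 -0.064  0.043]
side button_top 0.49 [302. 211.] [ 0.588 -0.131  0.05 ]
scene [ 0.142 -0.459  0.714]
scene counter 0.65 [359. 266.] [ 0.535 -0.021  0.   ]
scene wheel_axis 0.68 [360. 253.] [ 0.53  -0.024  0.043]
scene pointer 0.7 [414. 270.] [ 0.593 -0.104  0.034]
scene red_tooth 0.94 [373. 268.] [ 0.527 -0.066  0.043]
scene button_top 0.47 [415. 269.] [ 0.585 -0.112  0.05 ]
[ 0.4504972  -0.04342818  0.23130341]
```

View pics/wrist1.png

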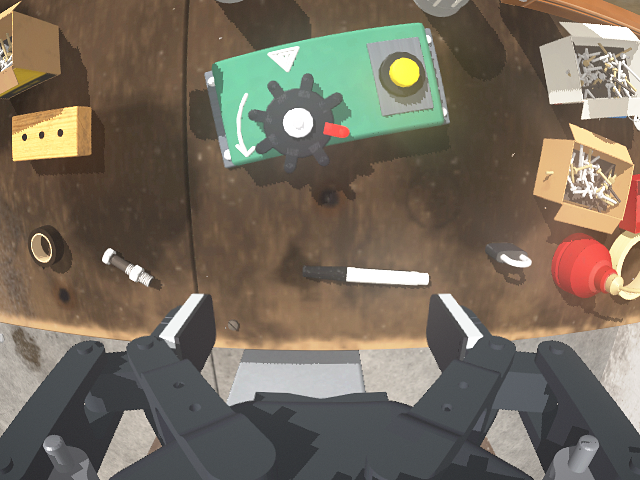

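The wrist view shows the counter turned about 10° counter-clockwise: wheel hub (297,122), red tooth to the right at (340,130), pointer tip about (288,70), button (403,72). I'll rectify it top-down to read the angles.

```bash
cat >> h.py <<'E'
def ortho(im,z,c,half=.085,n=600):
    # top-down view: up=+x, left=+y, wrist camera
    C=calibration("wrist"); f=240/np.tan(np.radians(C["fovy"])/2); P=np.array(C["pose"])
    j,i=np.meshgrid(np.arange(n),np.arange(n)); s=2*half/n
    W=np.stack([c[0]+half-i*s,c[1]+half-j*s,np.full(i.shape,z)],-1)
    q=(W-P[:3,3])@P[:3,:3]; rr=np.hypot(q[...,0],q[...,1])+1e-9; t=np.arctan2(rr,q[...,2])*f
    return cv2.remap(im,(C["cx"]+q[...,0]/rr*t).astype(np.float32),(C["cy"]+q[...,1]/rr*t).astype(np.float32),cv2.INTER_CUBIC)
E
python3 - <<'E'
from h import *
im=cv2.imread("pics/wrist1.png")
o=ortho(im,.0435,(.545,-.035),.09,600)
for k in range(0,600,100): cv2.line(o,(k,0),(k,599),(255,255,0),1); cv2.line(o,(0,k),(599,k),(255,255,0),1)
cv2.imwrite("pics/o1.png",o)
E
```

```text
(no output)
```

View pics/o1.png

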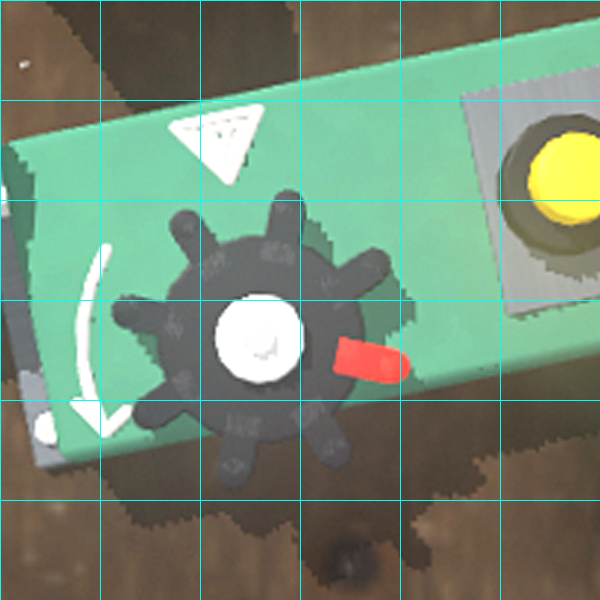

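The hub is at world (0.534, -0.023) and the counter is yawed about +0.20 rad. The red tooth is at about -112° from the pointer, so the wheel seems to sit between clicks. I'll turn to the counter's axes, lower in front of the wheel, and recheck.

```bash
python3 -m inch '[[0,0,0,0,0,-0.1,0],[0,0,0,0,0,-0.1,0],[0.01,0.005,0.03,0,0,0,0],[0.01,0.007,0.04,0,0,0,0],[0.008,0.007,0.03,0,0,0,0]]'
cat >> h.py <<'E'
AX=np.array([.5336,-.023]); YAW=.2
def cf(p):
    d=np.array(p[:2])-AX; c,s=np.cos(YAW),np.sin(YAW); return np.array([c*d[0]+s*d[1],-s*d[0]+c*d[1]])
def look(name=None):
    im=cv2.cvtColor(grab_frame("wrist"),cv2.COLOR_RGB2BGR)
    o=ortho(im,.047,AX,.09,600)
    hsv=cv2.cvtColor(o,cv2.COLOR_BGR2HSV)
    m=(((hsv[...,0]<8)|(hsv[...,0]>172))&(hsv[...,1]>140)&(hsv[...,2]>90)).astype(np.uint8)
    yy,xx=np.mgrid[:600,:600]; m[np.hypot(xx-300,yy-300)>200]=0
    i,j=np.nonzero(m)
    if len(i)>50:
        p=AX+.09-np.array([i.mean(),j.mean()])*.0003; q=cf(p); print("red n",len(i),"r %.4f wheel %.3f"%(np.hypot(*q),np.arctan2(q[1],q[0])))
    else: print("red not seen",len(i))
    if name: cv2.imwrite(f"pics/{name}.png",o)
    t=telemetry.observe(); p=t["position"]; print("tcp",p.round(4),"counter frame",cf(p).round(4),"rot",t["tool_rot"].round(3),"F",t["force"].round(1))
E
python3 - <<'E'
from h import *
look("o2")
E
```

```text
clock: 4.0
position: [0.4819, -0.0565, 0.1296]
tool_rot: [-3.141, 0.0, 0.2]
force: [0.6, -0.7, 0.0]
grip_width: 0.0857
finger_force: 0.0
red n 1987 r 0.0338 wheel -1.996
tcp [ 0.4811 -0.0571  0.1259] counter frame [-0.0582 -0.023 ] rot [-3.14   0.004  0.199] F [-3.7 -0.5 -6.5]
```

View pics/o2.png

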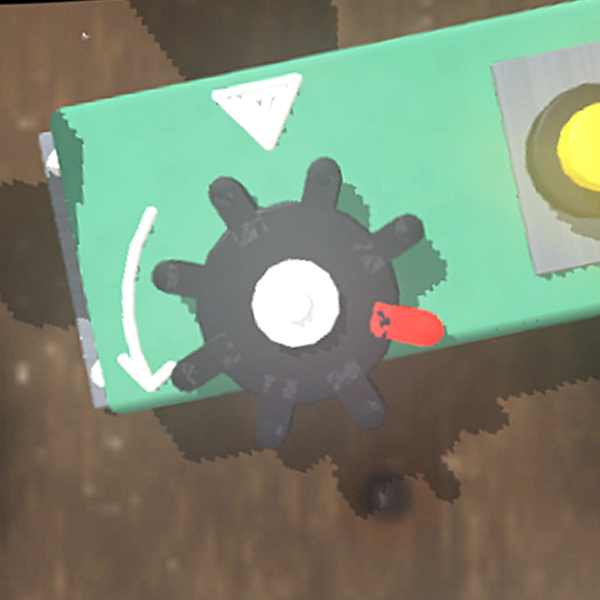

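The wheel does sit about half a click off: red ≈ -1.97 rad, near-edge teeth at about ±22° (ortho pixels (275,440) and (368,420)). I'll lower the left finger beside the left near tooth and nudge it.

```bash
python3 -m inch '[[0,-0.009,0.03,0,0,0,0],[0,0,0.035,0,0,0,0],[0,0,0.03,0,0,0,0],[0,0,0.009,0,0,0,0],[0.01,0,0,0,0,0,0]]'
python3 - <<'E'
from h import *
look()
E
python3 -m inch '[[0,0,0,0,0,0,0],[0,0.005,0,0,0,0,0],[0,0.004,0,0,0,0,0]]'
python3 - <<'E'
from h import *
look("o3")
E
```

```text
clock: 4.55
position: [0.4888, -0.0457, 0.0271]
tool_rot: [-3.141, 0.003, 0.2]
force: [-0.5, -0.0, -0.0]
grip_width: 0.085
finger_force: 0.0
red n 2003 r 0.0342 wheel -1.900
tcp [ 0.492  -0.045   0.0283] counter frame [-0.0451 -0.0133] rot [-3.142e+00 -1.000e-03  2.000e-01] F [1.1 1.4 1. ]
clock: 4.9
position: [0.4919, -0.0551, 0.0282]
tool_rot: [3.141, -0.001, 0.2]
force: [-0.9, 0.8, -0.3]
grip_width: 0.0855
finger_force: 0.5
red n 2310 r 0.0342 wheel -1.916
tcp [ 0.4918 -0.0558  0.028 ] counter frame [-0.0475 -0.0239] rot [ 3.141e+00 -1.000e-03  1.990e-01] F [-0.6 -1.8 -0.7]
```

View pics/o3.png

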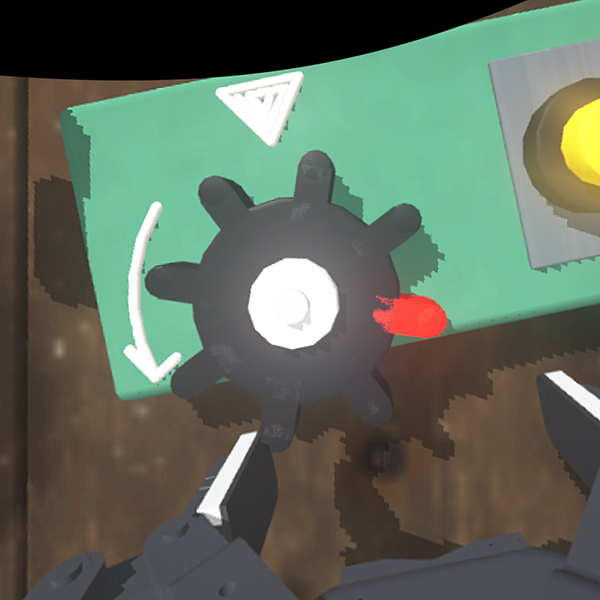

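The left fingertip (inner edge at (260,435)) is just touching the left side of the near tooth (280,430). I'll keep pushing.

```bash
python3 -m inch '[[0.002,0.004,0,0,0,0,0],[0,0.004,0,0,0,0,0],[0,0.004,0,0,0,0,0],[0,0,0,0,0,0,0]]'
python3 - <<'E'
from h import *
look("o4")
E
```

```text
clock: 5.35
position: [0.4959, -0.0665, 0.0273]
tool_rot: [3.141, 0.0, 0.199]
force: [-0.1, -0.1, 0.5]
grip_width: 0.0853
finger_force: 0.0
red n 2653 r 0.0314 wheel -1.549
tcp [ 0.4958 -0.0661  0.0273] counter frame [-0.0456 -0.0348] rot [-3.142  0.     0.199] F [-0.2 -0.5 -0.3]
```

It snapped to -1.55, one true click. The next push is a full click.

```bash
python3 -m inch '[[0,0.006,0,0,0,0,0],[0,0.006,0,0,0,0,0],[0,0.006,0,0,0,0,0],[0,0.004,0,0,0,0,0],[0,0,0,0,0,0,0]]'
python3 - <<'E'
from h import *
look("o5")
E
```

```text
clock: 5.9
position: [0.5004, -0.0886, 0.0273]
tool_rot: [3.141, -0.0, 0.198]
force: [0.8, -3.9, -0.9]
grip_width: 0.085
finger_force: 1.2
red n 2165 r 0.0351 wheel -0.765
tcp [ 0.5003 -0.0882  0.0273] counter frame [-0.0456 -0.0572] rot [ 3.141 -0.     0.199] F [ 0.6 -3.7 -0.4]
```

```bash
python3 -m inch '[[-0.01,0,0,0,0,0,0],[-0.01,0,0,0,0,0,0],[0,-0.013,0,0,0,0,0],[0,-0.014,0,0,0,0,0],[0,0,0,0,0,0,0]]'
python3 - <<'E'
from h import *
look("o6")
E
```

```text
clock: 6.45
position: [0.4747, -0.0626, 0.0274]
tool_rot: [-3.141, 0.0, 0.202]
force: [0.2, -0.9, -0.1]
grip_width: 0.0855
finger_force: 0.0
red n 2004 r 0.0360 wheel -0.762
tcp [ 0.475  -0.0636  0.0274] counter frame [-0.0655 -0.0282] rot [-3.141 -0.     0.202] F [-0.1  0.8 -0.9]
```

View pics/o6.png

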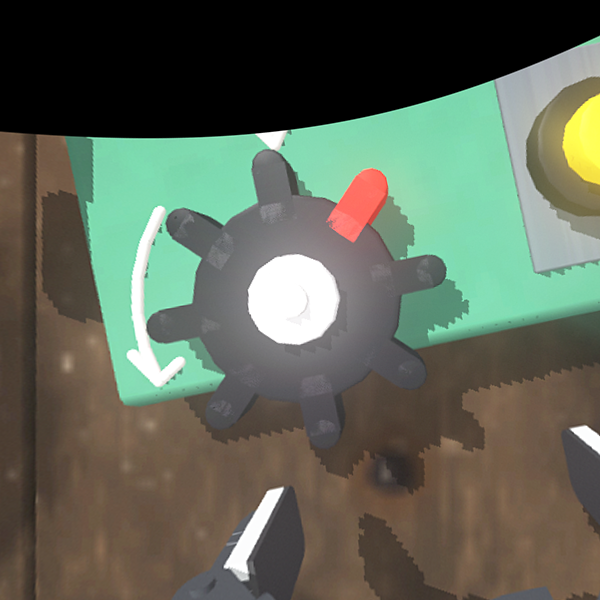

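A plain tooth is at the pointer (268,150) and the red tooth (375,180) is one click behind. I'll do the last click.

```bash
python3 -m inch '[[0.01,0,0,0,0,0,0],[0.01,0,0,0,0,0,0],[0,0.006,0,0,0,0,0],[0,0.006,0,0,0,0,0],[0,0.006,0,0,0,0,0]]'
python3 -m inch '[[0,0.005,0,0,0,0,0],[0,0.003,0,0,0,0,0],[0,0,0,0,0,0,0]]'
python3 - <<'E'
from h import *
look("o7")
E
```

```text
clock: 7.0
position: [0.4984, -0.0792, 0.0272]
tool_rot: [-3.141, 0.0, 0.2]
force: [0.5, 1.5, -0.6]
grip_width: 0.0856
finger_force: 0.9
clock: 7.3
position: [0.4998, -0.0874, 0.0273]
tool_rot: [3.141, 0.0, 0.199]
force: [-0.2, -2.8, -0.3]
grip_width: 0.0854
finger_force: 2.5
red n 3119 r 0.0346 wheel 0.007
tcp [ 0.4997 -0.0871  0.0272] counter frame [-0.0459 -0.0561] rot [3.141e+00 1.000e-03 1.990e-01] F [-0.3 -3.1 -0.1]
```

Wheel at 0.007. I'll back off, rise, shut the fingers, and locate the button.

```bash
python3 -m inch '[[-0.01,0,0,0,0,0,0],[-0.01,0,0,0,0,0,0],[0,0,-0.04,0,0,0,1],[0,0.01,-0.04,0,0,0,1],[0,0.02,-0.02,0,0,0,1]]'
python3 - <<'E'
from h import *
look("o8")
R=[]
for cam in("wrist","side","scene"):
    im=grab_frame(cam) 
    r=outline_of("button_top",cam)+[]
    l=landmark_of("button_top",cam)
    for d in l[:2]: print(cam,round(d["score"],2),np.round(d["xy"],1),atz(cam,d["xy"],.05).round(4),cf(atz(cam,d["xy"],.05)).round(4))
    hsv=cv2.cvtColor(im,cv2.COLOR_RGB2HSV); m=((hsv[...,0]>22)&(hsv[...,0]<34)&(hsv[...,1]>150)&(hsv[...,2]>150)).astype(np.uint8)
    n,_,st,ce=cv2.connectedComponentsWithStats(m); k=1+np.argmax(st[1:,4]); print(" yellow",ce[k].round(1),st[k])
    R.append(ray(cam,ce[k]))
A=sum(np.eye(3)-np.outer(d,d)/(d@d) for o,d in R); b=sum((np.eye(3)-np.outer(d,d)/(d@d))@o for o,d in R)
p=np.linalg.solve(A,b); print("button tri",p.round(4),cf(p).round(4),[np.linalg.norm(np.cross(p-o,d/np.linalg.norm(d))).round(4) for o,d in R])
E
```

```text
clock: 7.85
position: [0.4862, -0.119, 0.13]
tool_rot: [3.141, -0.002, 0.202]
force: [0.2, -1.4, -0.5]
grip_width: 0.0438
finger_force: 0.0
red n 2851 r 0.0363 wheel -0.074
tcp [ 0.4876 -0.1233  0.1319] counter frame [-0.065  -0.0892] rot [ 3.138 -0.004  0.198] F [ 1.4 -6.2  4.7]
 yellow [336.4  97.8] [ 314   75   44   44 1399]
side 0.59 [305.  212.3] [ 0.5792 -0.1262  0.05  ] [ 0.0242 -0.1102]
 yellow [208.7  48.2] [202  26  15  73 298]
scene 0.64 [415.3 270.6] [ 0.5838 -0.1139  0.05  ] [ 0.0312 -0.099 ]
scene 0.18 [359.2 265.5] [ 0.5076 -0.0516  0.05  ] [-0.0312 -0.0229]
 yellow [413.1 274.5] [408 270  13   8  32]
button tri [ 0.5931 -0.1222  0.2998] [ 0.0386 -0.109 ] [np.float64(0.0488), np.float64(0.2005), np.float64(0.1693)]
```

View pics/o8.png

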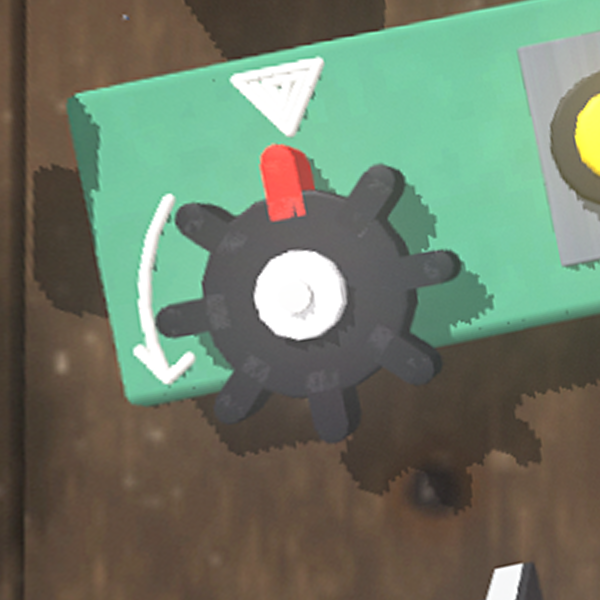

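The red tooth (283,165) sits at the white pointer tip (290,135). Now for a static button fix.

```bash
cat > b.py <<'E'
from h import *
R=[]
for cam in("wrist","side","scene"):
    im=grab_frame(cam)
    hsv=cv2.cvtColor(im,cv2.COLOR_RGB2HSV); m=((hsv[...,0]>22)&(hsv[...,0]<34)&(hsv[...,1]>130)&(hsv[...,2]>120)).astype(np.uint8)
    if cam!="wrist":
        k=np.zeros_like(m); x,y=dict(side=(304,212),scene=(415,270))[cam]; k[y-14:y+14,x-14:x+14]=1; m*=k
    n,_,st,ce=cv2.connectedComponentsWithStats(m); k=1+np.argmax(st[1:,4]); R.append(ray(cam,ce[k]))
    print(cam,ce[k].round(1),st[k],[ (z,atz(cam,ce[k],z)[:2].round(4).tolist()) for z in(.045,.055)])
A=sum(np.eye(3)-np.outer(d,d)/(d@d) for o,d in R); b=sum((np.eye(3)-np.outer(d,d)/(d@d))@o for o,d in R)
p=np.linalg.solve(A,b); print("button tri",p.round(4),cf(p).round(4),[np.linalg.norm(np.cross(p-o,d/np.linalg.norm(d))).round(4) for o,d in R])
look()
E
python3 -m inch '[[0,0,0,0,0,0,1],[0,0,0,0,0,0,1],[0,0,0,0,0,0,1]]'; python3 b.py
```

```text
clock: 8.65
position: [0.4864, -0.1197, 0.1272]
tool_rot: [-3.142, 0.0, 0.2]
force: [0.0, -0.0, 0.0]
grip_width: -0.0001
finger_force: 0.0
wrist [343.4  94.8] [ 321   73   45   44 1545] [(0.045, [0.5816, -0.1139]), (0.055, [0.5802, -0.1136])]
side [302.8 215.3] [297 211  12   9  78] [(0.045, [0.5829, -0.1194]), (0.055, [0.5782, -0.1012])]
scene [413.5 274.5] [408 269  14   9  54] [(0.045, [0.5787, -0.1162]), (0.055, [0.5722, -0.1213])]
button tri [ 0.5809 -0.1151  0.0457] [ 0.028  -0.0997] [np.float64(0.0014), np.float64(0.0018), np.float64(0.0023)]
red n 2593 r 0.0357 wheel 0.039
tcp [ 0.4864 -0.1198  0.1273] counter frame [-0.0655 -0.0855] rot [ 3.142 -0.     0.2  ] F [0.5 0.1 0. ]
```

The button is at about (0.581, -0.114), 104 mm from the axis as stated, with the top at roughly z = 0.05. I'll move above it and descend.

```bash
python3 -m inch '[[0.045,0.006,0,0,0,0,1],[0.0485,0.007,0,0,0,0,1],[0,0,0.02,0,0,0,1],[0,0,0.03,0,0,0,1],[0,0,0.007,0,0,0,1]]'
python3 -m inch '[[0,0,0.004,0,0,0,1],[0,0,0.004,0,0,0,1],[0,0,0,0,0,0,1]]'
```

```text
clock: 9.35
position: [0.5791, -0.1137, 0.0676]
tool_rot: [-3.14, 0.004, 0.2]
force: [0.2, -0.5, 0.2]
grip_width: -0.0005
finger_force: 0.0
clock: 9.65
position: [0.5809, -0.1141, 0.0629]
tool_rot: [3.141, -0.001, 0.2]
force: [-0.2, 0.0, 0.3]
grip_width: 0.0
finger_force: 0.0
```

```bash
python3 -m inch '[[0,0,0.005,0,0,0,1],[0,0,0.004,0,0,0,1],[0,0,0,0,0,0,1]]'
python3 -m inch '[[0,0,0.003,0,0,0,1],[0,0,0,0,0,0,1]]'
```

```text
clock: 9.95
position: [0.5809, -0.114, 0.0532]
tool_rot: [3.141, -0.001, 0.2]
force: [0.6, -0.8, 2.7]
grip_width: 0.0002
finger_force: 1.5
clock: 10.15
position: [0.5809, -0.114, 0.0503]
tool_rot: [3.141, -0.0, 0.2]
force: [1.3, -0.7, 4.0]
grip_width: -0.0001
finger_force: 2.3
```

```bash
python3 -m inch '[[0,0,0.002,0,0,0,1],[0,0,0,0,0,0,1]]'
python3 -m inch '[[0,0,0.0015,0,0,0,1],[0,0,0,0,0,0,1],[0,0,0,0,0,0,1]]'
```

```text
clock: 10.35
position: [0.581, -0.1141, 0.0497]
tool_rot: [3.141, -0.001, 0.2]
force: [-6.7, -0.3, 26.6]
grip_width: -0.0003
finger_force: 13.6
clock: 10.65
position: [0.5811, -0.1141, 0.0493]
tool_rot: [3.14, -0.001, 0.199]
force: [-13.5, 1.9, 50.0]
grip_width: -0.0001
finger_force: 24.7
```

The force rose steadily to about 5 N over 6 mm, then hit a hard stop, so the button is fully down. I'll release, back off and check.

```bash
python3 -m inch '[[0,0,-0.01,0,0,0,1],[0,0,-0.03,0,0,0,1],[0,0,-0.04,0,0,0,1],[-0.045,0,-0.01,0,0,0,1],[-0.045,0,0,0,0,0,1]]'
python3 -m inch '[[0,0,0,0,0,0,1],[0,0,0,0,0,0,1],[0,0,0,0,0,0,1]]'
python3 b.py
python3 - <<'E'
from h import *
cv2.imwrite("pics/w9.png",grab_frame("wrist")[:,:,::-1])
E
```

```text
clock: 11.15
position: [0.4921, -0.1317, 0.1381]
tool_rot: [3.141, -0.002, 0.2]
force: [0.5, -1.0, 0.4]
grip_width: -0.0001
finger_force: 0.0
clock: 11.45
position: [0.4932, -0.1315, 0.1369]
tool_rot: [-3.141, -0.001, 0.2]
force: [-0.6, 0.2, -0.6]
grip_width: 0.0002
finger_force: 0.0
wrist [321.  103.5] [ 300   82   43   43 1424] [(0.045, [0.5814, -0.1133]), (0.055, [0.5804, -0.1135])]
side [302.9 215.2] [297 211  12   9  80] [(0.045, [0.583, -0.1199]), (0.055, [0.5783, -0.1017])]
scene [413.5 274.5] [408 269  14   9  55] [(0.045, [0.5787, -0.1161]), (0.055, [0.5722, -0.1213])]
button tri [ 0.5807 -0.1149  0.046 ] [ 0.028  -0.0994] [np.float64(0.0016), np.float64(0.0019), np.float64(0.0025)]
red n 2798 r 0.0351 wheel 0.043
tcp [ 0.4929 -0.1314  0.1365] counter frame [-0.0615 -0.0982] rot [-3.141  0.     0.2  ] F [ 0.2  0.3 -0.4]
```

View pics/w9.png

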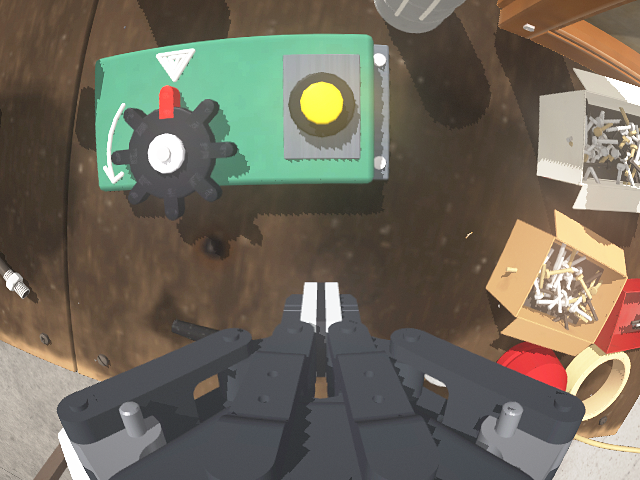

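The red tooth (170,100) rests at the pointer (175,80), the button (321,103) is back up at the same height as before, and the gripper is clear of everything. I'm handing it in.

```bash
python3 -c "
from workcell import bot
print(bot.job_done())"
```

```text
the job is handed in; nothing more can be done
None
```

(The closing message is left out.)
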